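# Stow the ramekins in the hidden drawer

## Robot

A 6-joint arm with a two-finger parallel gripper is mounted at the origin on the work surface. World frame = base frame: x ahead of the robot, y to its left, z up, the work surface at z = 0. Lengths are in m, angles in rad, forces in N, time in s.
With the tool pointing down it reaches from about 0.275 to 0.85 m from the base axis. Payload 5.2 kg.
Tool frame: the origin (TCP) lies at the very end of the fingers, on their centre line; the grasp point (between the pads) lies 19 mm behind it (grip_point_offset is the distance from the TCP to the grasp point, in m); x points along the fingers, z is the direction in which the jaws open and shut, and the axes are right-handed (so a half turn about x gives the same grasp; the last joint's range is limited). The gripper opens to 85 mm and grips with 20 to 120 N. Pads are 22 mm wide; open, the fingers measure 114 mm over their backs; the gripper's body (76 mm by 85 mm) begins 54 mm behind the grasp point. The pads swing forward as they close: fully open they stand 13 mm farther back than shut.
Start: joints at [1.009, 0.259, 1.535, -0, 1.348, -0.203], TCP at [0.193, 0.515, 0.231] pointing down, gripper open.
Joint ranges: [-3.14, 3.14], [-0.91, 2.08], [0.19, 2.58], [-1.22, 4.36], [0.22, 2.71], [-3.12, 3.12]. Speed limits (rad/s): [2.57, 2.57, 3.14, 3.14, 3.14, 3.14].

## Interface

Orientations are given as a rotation vector (axis times angle).
In Python, from workcell import read_state, capture, sign_off, grip_point_offset gives the robot as it stands. The module is installed in compiled form; this text tells all that it offers.
- The arm moves only by the tool play_rows, never from a script. Its argument "deltas" is text: rows parted by semicolons, each of 7 numbers parted by spaces: the turn, a rotation vector about the world's x, y, z in degrees, then the shift along the world's x, y, z in m, then the closure, from 0 (fully open) to 1 (shut). A call has 1 to 8 rows; each row is the pose to reach, as a shift and turn from the pose commanded when the call began; what a row does not reach only later rows make up. A row lasts 1/12 s, in which the tool goes at most 41.7 mm and 7.16 degrees, less where a joint would pass 70% of its speed; a pose out of reach is approached as far as the arm can. A call with a gripper value outside its range is refused whole. The fingers move at their own pace and stop on an object; "grip_force" is the grip in N (left out, the last holds). Time passes only in rows, so rows that repeat a pose let the fingers close. It gives the time, the measured TCP pose, the force and the opening at its end, in the units of the state.
- read_state(): the state, without advancing time (a new reading comes with each control period).
- capture(name): name is "scene" or "top" or "wrist"; returns a dict with "color" (400x640x3 uint8, blue, green, red), "fx", "fy", "cx", "cy" (pixels), "dist" ([k1, k2, p1, p2, k3] as OpenCV has them; the pictures are not rectified), "R" (3x3) and "t" (3): a world point X has camera coordinates R X + t. Camera axes: x right, y down, z forward; pixel columns grow to the right and rows downward; lengths in m; the calibration is good to about 2 mm. A picture is of the moment at which its call begins. There is no depth.
- sign_off(): hands the job in, once; it reports no verdict.
The state is a dict: "time_s": time; "qpos": joint angles; "qd": joint speeds; "joint_efforts": joint torques, N m; "tcp_pos": TCP position; "tcp_rot": TCP orientation; "contact_force": force on the tool from outside, world axes, zero at the start; "ft_torque": the same for the moment, N m; "width": opening from 0.0 (shut) to 1.0 (fully open).
Only numpy, scipy, OpenCV 4.12 (cv2) and the standard library are available. Lean on these libraries where they do the work, as an engineer would, in place of code of your own. Each camera call takes 0.05 s, during which the arm holds its last target.

## Task

Press the push button on the bamboo box so that its hidden drawer springs out, then put every grey ramekin away in the drawer as one upright stack, nesting each into the one below by lowering it gently until it just sits, never pressing or dropping it so that they jam. Then push the drawer shut until it latches, and do not knock over the green snack cup or the jar on the turntable.

Things in the scene. Friction and masses are not known exactly. Their poses are not given: they have to be found in the camera images.
- ramekin0: matte grey ceramic ramekin, open on top, 48 mm tall, about 110 g; straight-sided rim collar 67 mm outside, 12 mm tall; below it the outside tapers from 62 mm to a 42 mm foot; inside tapers likewise, mouth 60 mm; wall 4 mm. May be absent (None). Origin: centre of the underside, z up. Starts on the turntable.
- ramekin1: grey ramekin, same as ramekin0. Nested upright in another, its underside sits about 14.5 mm above the other's, its rim collar about 2 mm clear of the lower rim, so a nested one is held only by its top 12 mm. May be absent (None). Starts on the turntable.
- ramekin2: grey ramekin, same as ramekin0. Nested upright in another, its underside sits about 14.5 mm above the other's, its rim collar about 2 mm clear of the lower rim, so a nested one is held only by its top 12 mm. May be absent (None). Starts on the counter right of the bamboo box.
- ramekin3: grey ramekin, same as ramekin0. Nested upright in another, its underside sits about 14.5 mm above the other's, its rim collar about 2 mm clear of the lower rim, so a nested one is held only by its top 12 mm. May be absent (None). Starts on the counter right of the bamboo box.
- box: fixed light bamboo box, 185 mm deep, 180 mm wide, 124 mm tall, its handle-less front (darker wood) towards the robot; behind that front is the hidden drawer. Origin: lower edge of the front, middle of the width; x points into the box (away from the robot), y along the front, z up. The opening above the drawer's floor is 104 mm high: four nested ramekins pass under it.
- latch_top (a point): centre of the top of the steel push button (26 mm diameter, in a 42 mm dark collar) on the box's top, 75 mm behind the front, 143 mm above the counter when up. Pressed straight down at least 5 of its 7 mm (about 5 N) it releases the drawer; it springs back by itself.
- drawer (a joint): drawer travel in m: 0 shut and latched, 0.150 fully out. A weak spring (about 2 N) drives the released drawer fully out towards the robot (along the box's -x) in about 2 s. Pushed all the way back in (about 6 N at the end, then to a stop 4 mm past 0) the catch snaps in by itself and holds it.
- drawer_in (a point): centre of the drawer's inner floor (floor 10 mm above the counter), axes as the box; inside 124 mm along x, 144 mm along y; side and back walls only 34 mm high above the floor, front panel 12 mm thick, its top 112 mm above the counter. Moves with the drawer; with the drawer fully out the whole inside lies 14 mm or more in front of the box.
- drawer_front (a point): middle of the drawer front's outer face, 80 mm above the counter, axes as the box; push here along the box's +x to shut it.
- turntable: stainless turntable, disc of 300 mm diameter whose top is 22 mm above the counter, turning freely about its centre when touched. Origin: centre, on the counter.
- snack0: closed green plastic snack cup, 60 mm diameter, 55 mm tall, on the turntable; not part of the job. Origin: centre of the underside.
- jar: clear acrylic lidded jar, 62 mm diameter, 87 mm tall, on the turntable; not part of the job. Origin: centre of the underside.
Not all that is in view belongs to the job. Leave any purple or red look-alike of the ramekin2 alone.

How it is judged:
By the outcome, as a careful person would: the job done as asked, in the order asked, and still so for the second after the job is handed in, with the robot touching nothing.
Of ramekin0, ramekin1, ramekin2, ramekin3 only 3 to 4 are there at a start; the rules pass over those that are not, and their reading is None.
At some moment in a run one of ramekin0, ramekin1, ramekin2, ramekin3 may be knocked a few centimetres aside while the robot is not near it.
It also fails if it takes over 208 s, if anything falls off the work surface, if the arm or the gripper's body presses on something with over 40 N, if the wrist force passes 120 N, or if a joint passes its speed limit or range.

## Working session

There is one attempt and no reset: what is moved stays moved. The work goes in short steps, Python scripts to look and compute and a tool call to move; the robot and the scene stay as the last step left them, time stands still between calls to the robot, and variables do not carry over. Pictures are saved under pics/ and viewed, and the job is handed in when it is done.

Besides the shell and the picture viewer there is one more tool, called after "Request:" by a JSON object that holds its "fn" and its "kwargs", one argument or row to a line. play_rows: Moves the arm, as the interface text tells. Its arguments: {"type":"object","properties":{"deltas":{"type":"string"},"grip_force":{"type":"number"}},"required":["deltas"]}

```bash
mkdir -p pics; cat > h.py <<'E'
import numpy as np, cv2
from workcell import read_state, capture, sign_off, grip_point_offset
def K(c): return np.array([[c["fx"],0,c["cx"]],[0,c["fy"],c["cy"]],[0,0,1.]])
def ray(c,u,v):
    p=cv2.undistortPoints(np.array([[[u,v]]],float),K(c),np.array(c["dist"],float))[0,0]
    R=np.array(c["R"]);t=np.array(c["t"]); return -R.T@t, R.T@np.array([p[0],p[1],1])
def onz(c,u,v,z):
    o,d=ray(c,u,v); return o+d*(z-o[2])/d[2]
def proj(c,X):
    r,_=cv2.Rodrigues(np.array(c["R"],float)); return cv2.projectPoints(np.array(X,float).reshape(-1,1,3),r,np.array(c["t"],float),K(c),np.array(c["dist"],float))[0].reshape(-1,2)
E
python3 - <<'E'
from h import *
for n in ("scene","top","wrist"):
    c=capture(n); cv2.imwrite(f"pics/{n}0.png",c["color"]); o=-np.array(c["R"]).T@np.array(c["t"]); print(n,o,np.array(c["R"])[2])
s=read_state(); print(s, grip_point_offset)
E
```

```text
scene [ 1.16983479 -0.20963459  0.85434179] [-0.65636658  0.1854331  -0.73129849]
top [ 0.42732869 -0.03317865  1.4195043 ] [ 0.06068474  0.02320893 -0.99788712]
wrist [0.12513105 0.54079293 0.37368371] [ 0.26768404 -0.10306608 -0.95797841]
{'time_s': 0.15, 'qpos': array([ 1.00917398e+00,  2.59188187e-01,  1.53581424e+00, -3.26299971e-05,
        1.34799749e+00, -2.02822748e-01]), 'qd': array([ 0.00035161, -0.00342564, -0.00413624, -0.00039041, -0.00043373,
        0.00069035]), 'joint_efforts': array([ 8.52452431e-04, -4.46388173e+01, -2.90818244e+01, -3.27600465e-04,
        8.26340314e-03,  1.22781896e-05]), 'tcp_pos': array([0.19291796, 0.51463304, 0.23066589]), 'tcp_rot': array([-0.94162256,  1.35915926,  0.94066191]), 'contact_force': array([-1.0397997 , -0.2305168 ,  0.12324648]), 'ft_torque': array([-0.01191865, -0.04052173,  0.00177797]), 'width': 1.0003290981004036} 0.0187
```

View pics/scene0.png

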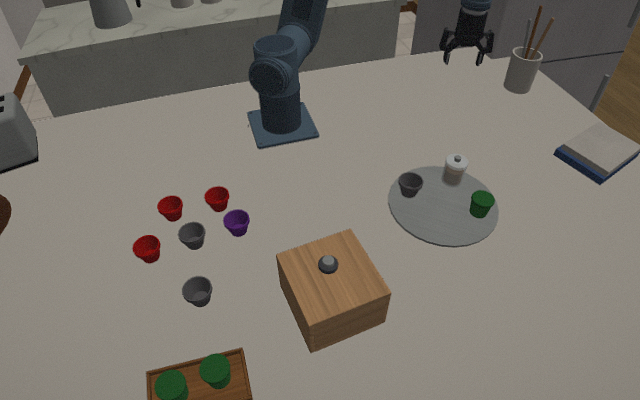

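View pics/top0.png

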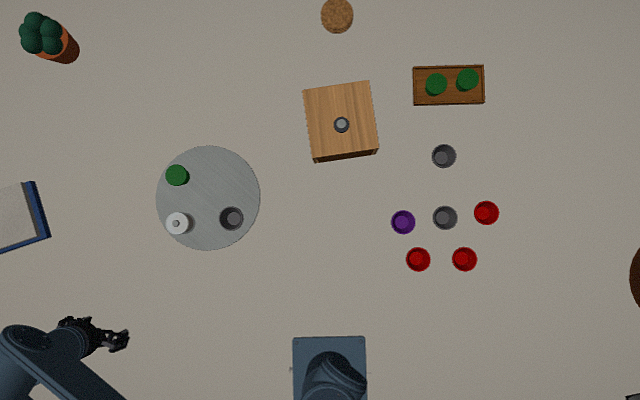

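View pics/wrist0.png

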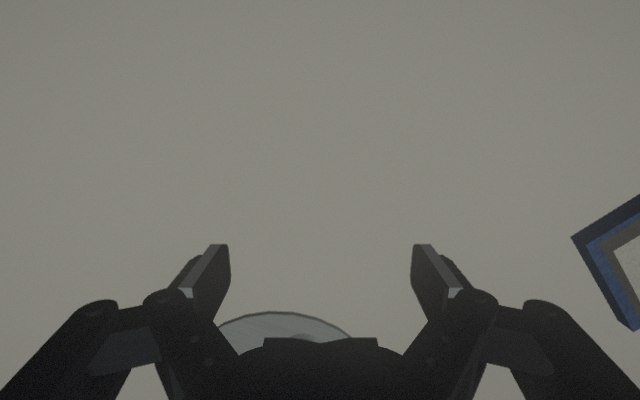

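```bash
python3 - <<'E'
from h import *
a=cv2.imread("pics/scene0.png");b=cv2.imread("pics/top0.png")
f=lambda i,x,y,w,h,s:cv2.resize(i[y:y+h,x:x+w],None,fx=s,fy=s,interpolation=cv2.INTER_CUBIC)
cv2.imwrite("pics/z1.png",np.vstack([np.hstack([f(a,380,140,130,110,3),f(a,170,210,130,110,3)]),np.hstack([f(b,150,140,130,85,3),f(b,380,140,130,85,3)])]))
cv2.imwrite("pics/z2.png",np.hstack([f(a,270,225,130,130,3),f(b,290,70,100,100,3.9)]))
E
```

```text
(no output)
```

View pics/z1.png

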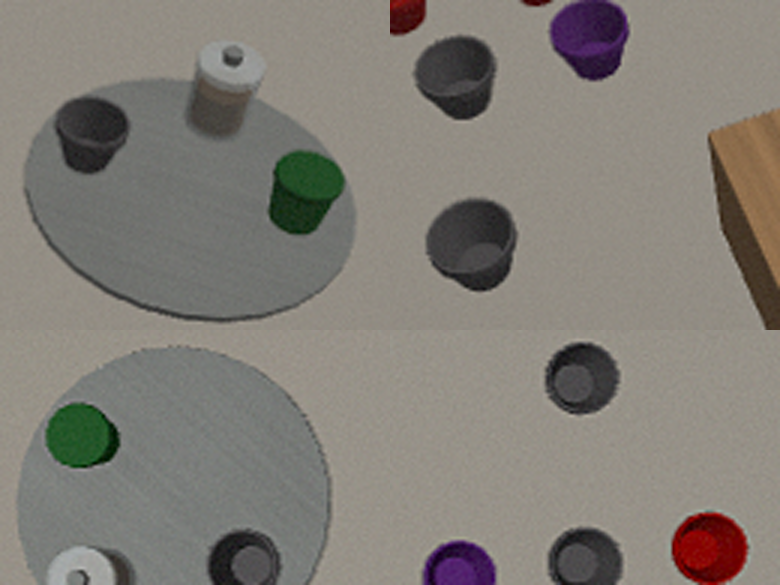

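View pics/z2.png

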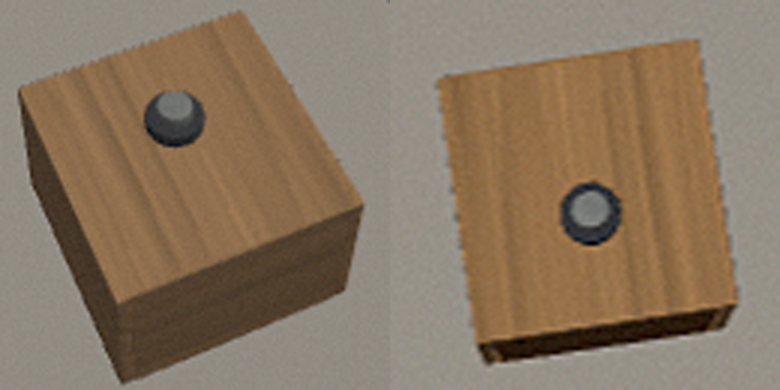

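```bash
cat >> h.py <<'E'
def blobs(c,vmax=85,smax=40,amin=250,amax=1200):
    hsv=cv2.cvtColor(c["color"],cv2.COLOR_BGR2HSV)
    m=((hsv[...,2]<vmax)&(hsv[...,1]<smax)).astype(np.uint8)
    m=cv2.morphologyEx(m,cv2.MORPH_OPEN,np.ones((3,3),np.uint8)); m=cv2.morphologyEx(m,cv2.MORPH_CLOSE,np.ones((5,5),np.uint8))
    cs,_=cv2.findContours(m,cv2.RETR_EXTERNAL,cv2.CHAIN_APPROX_NONE); out=[]
    for q in cs:
        a=cv2.contourArea(q)
        if amin<a<amax: out.append((cv2.fitEllipse(q),a,q))
    return out
E
python3 - <<'E'
from h import *
c=capture("top")
for e,a,q in blobs(c):
    print(np.round(e[0],1),np.round(e[1],1),a,'z48',onz(c,*e[0],.048).round(4),'z70',onz(c,*e[0],.070).round(4))
# box
hsv=cv2.cvtColor(c["color"],cv2.COLOR_BGR2HSV)
for n,(u,v) in dict(bl=(290+437/3.9-0*0,0)).items(): pass
z=np.array([[437-390,77],[697-390,39],[736-390,302],[479-390,343]])/3.9+[290,70]
P=[onz(c,*p,.124) for p in z]; print(np.round(P,4)); 
print([np.linalg.norm(P[i]-P[(i+1)%4]).round(4) for i in range(4)])
b=np.array([590-390,211])/3.9+[290,70]; print('btn',onz(c,*b,.143))
s=capture("scene"); print('btn proj scene',proj(s,onz(c,*b,.143)), 270+175/3,225+105/3)
E
```

```text
[445.8 217.6] [19.6 22.6] 318.0 z48 [ 0.4292 -0.3346  0.048 ] z70 [ 0.4292 -0.3297  0.07  ]
[444.4 156.5] [19.5 23. ] 325.5 z48 [ 0.5983 -0.3378  0.048 ] z70 [ 0.5955 -0.3329  0.07  ]
[[ 0.779   0.0477  0.124 ]
 [ 0.7991 -0.13    0.124 ]
 [ 0.6182 -0.1504  0.124 ]
 [ 0.5957  0.0239  0.124 ]]
[np.float64(0.1789), np.float64(0.182), np.float64(0.1757), np.float64(0.1848)]
btn [ 0.67966193 -0.05348033  0.143     ]
btn proj scene [[327.7297771  260.74575933]] 328.3333333333333 260.0
```

```bash
cat >> h.py <<'E'
from scipy.spatial.transform import Rotation as Ro
def st():
    s=read_state(); R=Ro.from_rotvec(s["tcp_rot"]).as_matrix()
    print('t',round(s["time_s"],2),'p',s["tcp_pos"].round(4),'appr',R[:,0].round(3),'jaw',R[:,2].round(3),np.degrees(np.arctan2(R[1,2],R[0,2])).round(2),'F',s["contact_force"].round(2),'w',round(s["width"],3),'q',s["qpos"].round(2)); return s
E
python3 - <<'E'
from h import *
s=st(); c=capture("wrist"); R=Ro.from_rotvec(s["tcp_rot"]).as_matrix()
o=-np.array(c["R"]).T@np.array(c["t"]); print('cam in tool',R.T@(o-s["tcp_pos"]))
E
```

```text
t 0.25 p [0.193  0.5148 0.2309] appr [-0.    -0.001 -1.   ] jaw [ 0.351  0.936 -0.001] 69.44 F [ 0.39  0.32 -0.74] w 1.001 q [ 1.01  0.26  1.54 -0.    1.35 -0.2 ]
cam in tool [-0.14309129  0.0726558   0.00052999]
```

Request:
{"fn": "play_rows", "kwargs": {
  "deltas": "0 0 7 0.035 -0.02 0 1;0 0 14 0.07 -0.045 0 1;0 0 20 0.1 -0.075 0 1;0 0 24 0.13 -0.105 0 1;0 0 27.7 0.16 -0.135 0 1;0 0 27.7 0.19 -0.165 0 1;0 0 27.7 0.215 -0.195 0 1;0 0 27.7 0.24 -0.225 0 1",
  "grip_force": 30
}}

```text
time_s: 0.97
tcp_pos: [0.4279, 0.2959, 0.2314]
tcp_rot: [-1.301, 1.147, 1.3]
contact_force: [0.9, 0.4, -0.6]
width: 0.002
```

Request:
{"fn": "play_rows", "kwargs": {
  "deltas": "0 0 0 0.03 -0.03 0 1;0 0 0 0.06 -0.06 0 1;0 0 0 0.09 -0.09 0 1;0 0 0 0.12 -0.12 0 1;0 0 0 0.15 -0.15 0 1;0 0 0 0.18 -0.18 0 1;0 0 0 0.21 -0.21 0 1;0 0 0 0.24 -0.24 0 1"
}}

```text
time_s: 1.63
tcp_pos: [0.6636, 0.0601, 0.2312]
tcp_rot: [-1.3, 1.148, 1.3]
contact_force: [0.3, 0.2, 0.6]
width: -0.0
```

```bash
python3 -c "
from h import *
st()
c=capture('top');cv2.imwrite('pics/t1.png',c['color'])
for e,a,q in blobs(c,95,45): print(np.round(e[0],1),np.round(e[1],1),a)
"
```

```text
t 1.63 p [0.6636 0.0601 0.2312] appr [-0.  0. -1.] jaw [-0.124  0.992  0.   ] 97.13 F [0.35 0.19 0.65] w -0.0 q [-0.08  0.47  1.23  0.    1.45 -1.77]
[  8.8 374.8] [22.5 39.5] 611.5
[444.8 217.4] [21.9 23.1] 391.5
[443.7 155.9] [22.  22.8] 388.5
```

Request:
{"fn": "play_rows", "kwargs": {
  "deltas": "0 0 0 0.002 -0.035 0 1;0 0 0 0.005 -0.07 0 1;0 0 0 0.007 -0.1035 0 1;0 0 0 0.007 -0.1035 -0.025 1;0 0 0 0.007 -0.1035 -0.05 1;0 0 0 0.007 -0.1035 -0.065 1;0 0 0 0.007 -0.1035 -0.075 1;0 0 0 0.007 -0.1035 -0.075 1"
}}

```text
time_s: 2.35
tcp_pos: [0.6678, -0.0413, 0.1534]
tcp_rot: [-1.297, 1.15, 1.305]
contact_force: [0.4, 0.6, -0.1]
width: -0.0
```

Request:
{"fn": "play_rows", "kwargs": {
  "deltas": "0 0 0 0 0 -0.005 1;0 0 0 0 0 -0.01 1;0 0 0 0 0 -0.014 1;0 0 0 0 0 -0.017 1;0 0 0 0 0 -0.02 1;0 0 0 0 0 -0.02 1"
}}

```text
time_s: 2.85
tcp_pos: [0.6706, -0.0416, 0.1398]
tcp_rot: [-1.304, 1.145, 1.297]
contact_force: [-3.4, 1.4, 12.6]
width: -0.002
```

```bash
python3 -c "
from h import *
st()
c=capture('top');cv2.imwrite('pics/t2.png',c['color'])
"
```

```text
t 2.85 p [ 0.6706 -0.0416  0.1398] appr [ 0.004 -0.001 -1.   ] jaw [-0.125  0.992 -0.001] 97.17 F [-3.35  1.4  12.61] w -0.002 q [-0.23  0.54  1.34  0.    1.26 -1.92]
```

View pics/t2.png

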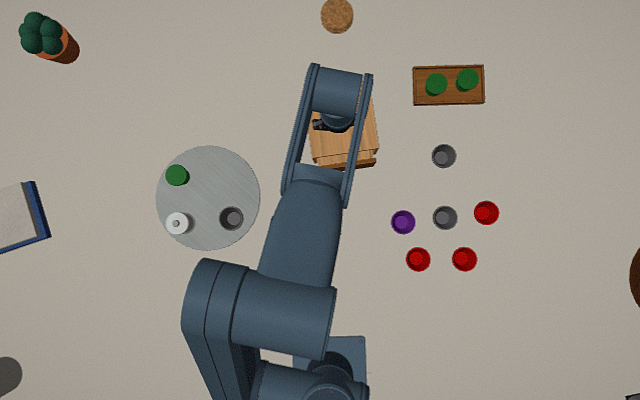

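Request:
{"fn": "play_rows", "kwargs": {
  "deltas": "0 0 0 0 0 0.03 1;0 0 0 0 0 0.065 0;0 0 0 0 -0.02 0.1 0;0 0 0 -0.01 -0.055 0.11 0;0 0 0 -0.02 -0.095 0.11 0;0 0 0 -0.03 -0.13 0.11 0;0 0 0 -0.04 -0.165 0.11 0;0 0 0 -0.05 -0.2 0.11 0"
}}

```text
time_s: 3.57
tcp_pos: [0.6188, -0.243, 0.2466]
tcp_rot: [-1.301, 1.147, 1.3]
contact_force: [0.7, -0.0, -0.9]
width: 0.976
```

Request:
{"fn": "play_rows", "kwargs": {
  "deltas": "0 0 0 -0.01 -0.04 -0.005 0;0 0 0 -0.02 -0.075 -0.01 0;0 0 0 -0.02 -0.09 -0.015 0;0 0 0 -0.02 -0.09 -0.015 0;0 0 0 -0.02 -0.09 -0.015 0;0 0 0 -0.02 -0.09 -0.015 0"
}}

```text
time_s: 4.07
tcp_pos: [0.5999, -0.3304, 0.2313]
tcp_rot: [-1.3, 1.146, 1.301]
contact_force: [0.5, 0.7, 0.2]
width: 0.999
```

```bash
python3 -c "
from h import *
st()
c=capture('top');cv2.imwrite('pics/t3.png',c['color'])
c=capture('wrist');cv2.imwrite('pics/w3.png',c['color'])
c=capture('scene');cv2.imwrite('pics/s3.png',c['color'])
"
```

```text
t 4.07 p [ 0.5999 -0.3304  0.2313] appr [ 0.     0.001 -1.   ] jaw [-0.125  0.992  0.001] 97.19 F [0.5  0.69 0.24] w 0.999 q [-0.67  0.51  1.17  0.    1.47 -2.36]
```

View pics/t3.png

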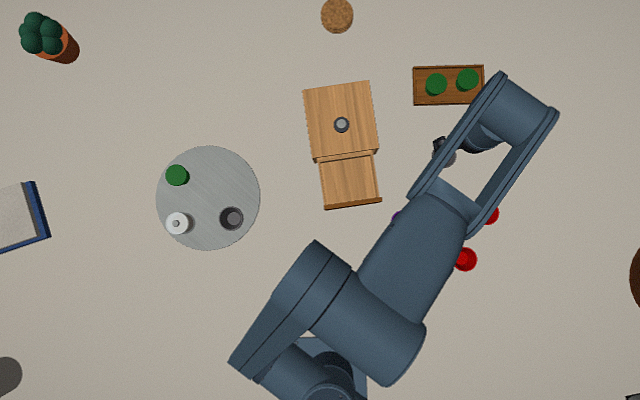

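View pics/w3.png

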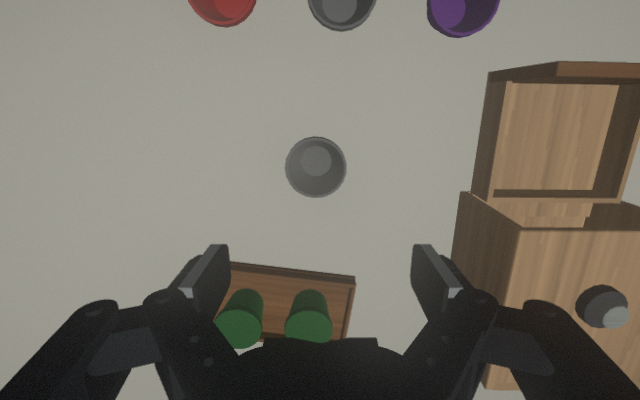

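View pics/s3.png

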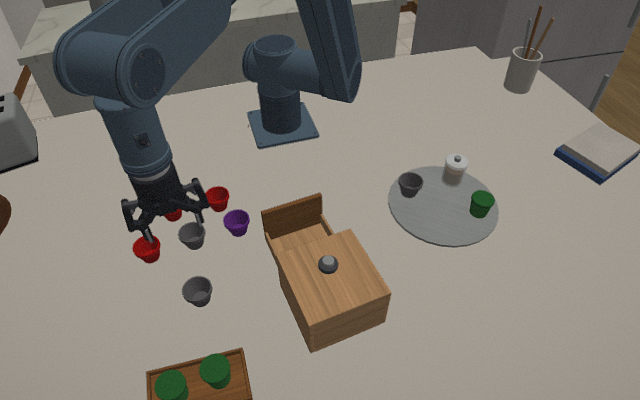

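```bash
python3 - <<'E'
from h import *
s=st(); c=capture("wrist"); print(c["fx"],c["cx"],c["cy"],c["dist"])
g=cv2.cvtColor(c["color"],cv2.COLOR_BGR2GRAY)
m=(g<125).astype(np.uint8)
for v in (80,95,105,115,125):
    m=(g<v).astype(np.uint8); cs,_=cv2.findContours(m,cv2.RETR_EXTERNAL,cv2.CHAIN_APPROX_NONE)
    for q in cs:
        x,y,w,h=cv2.boundingRect(q)
        if 40<w<80 and 40<h<80 and 250<x<330: e=cv2.fitEllipse(q); print(v,e,onz(c,*e[0],.048).round(4))
R=Ro.from_rotvec(s["tcp_rot"]).as_matrix()
o,_=ray(c,0,0)
for (u,v) in [(228,246),(412,246),(230,285),(411,285)]:
    o,d=ray(c,u,v); ot=R.T@(o-s["tcp_pos"]); dt=R.T@d
    # intersect plane tool z=+-0.0425
    k=(np.sign(dt[2])*0.0425-ot[2])/dt[2]; print((u,v),(ot+k*dt).round(4))
t=capture("top")
for (u,v,z) in [(327,209,.112),(381,202,.112),(319,160,.044),(376,152,.044)]: print(onz(t,u,v,z).round(4))
cv2.imwrite("pics/t4z.png",cv2.resize(t["color"][130:220,300:400],None,fx=6,fy=6,interpolation=cv2.INTER_CUBIC))
E
```

```text
t 4.22 p [ 0.6003 -0.3299  0.2319] appr [ 0.001 -0.    -1.   ] jaw [-0.127  0.992 -0.   ] 97.27 F [-0.26  0.05  0.71] w 1.001 q [-0.67  0.5   1.17  0.    1.47 -2.36]
308.992678340566 320.0854349995936 191.30670529698875 [-0.01754304  0.          0.          0.          0.        ]
95 ((317.23748779296875, 167.4626007080078), (48.960166931152344, 53.02861785888672), 7.5509209632873535) [ 0.5994 -0.3332  0.048 ]
105 ((315.5408630371094, 166.24244689941406), (58.3710823059082, 59.424930572509766), 14.255582809448242) [ 0.5982 -0.3352  0.048 ]
115 ((315.3619079589844, 166.4231414794922), (59.664058685302734, 60.02465057373047), 0.26253271102905273) [ 0.5985 -0.3353  0.048 ]
125 ((315.2787170410156, 166.55364990234375), (60.17179489135742, 60.546932220458984), 9.299062728881836) [ 0.5986 -0.3354  0.048 ]
(228, 246) [-0.0137  0.0073 -0.0425]
(412, 246) [-0.0141  0.0075  0.0425]
(230, 285) [-0.0163 -0.0118 -0.0425]
(411, 285) [-0.018  -0.0106  0.0425]
[ 0.4604 -0.0095  0.112 ]
[ 0.4748 -0.1525  0.112 ]
[0.5998 0.0103 0.044 ]
[ 0.6174 -0.1496  0.044 ]
```

View pics/t4z.png

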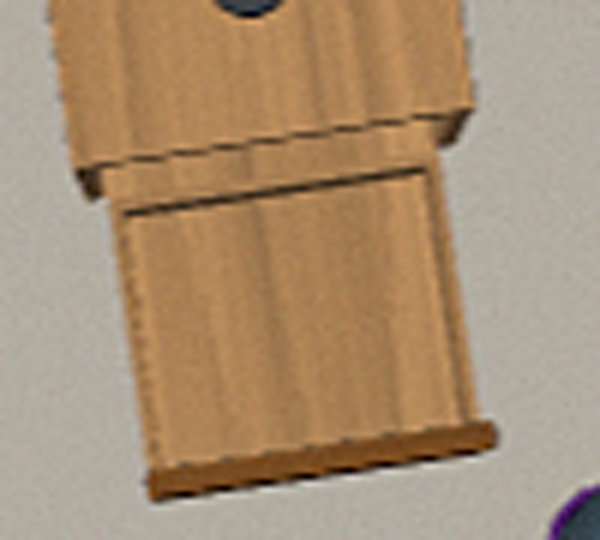

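Request:
{"fn": "play_rows", "kwargs": {
  "deltas": "0 0 0 -0.001 -0.003 -0.035 0;0 0 0 -0.0015 -0.0053 -0.075 0;0 0 0 -0.0015 -0.0053 -0.115 0;0 0 0 -0.0015 -0.0053 -0.145 0;0 0 0 -0.0015 -0.0053 -0.17 0;0 0 0 -0.0015 -0.0053 -0.19 0;0 0 0 -0.0015 -0.0053 -0.202 0;0 0 0 -0.0015 -0.0053 -0.202 0"
}}

```text
time_s: 4.98
tcp_pos: [0.5966, -0.3351, 0.0262]
tcp_rot: [-1.296, 1.147, 1.306]
contact_force: [-0.3, -1.0, 0.7]
width: 1.0
```

Request:
{"fn": "play_rows", "kwargs": {
  "deltas": "0 0 0 0 0 0 0.5;0 0 0 0 0 0 0.5;0 0 0 0 0 0 0.5;0 0 0 0 0 0 0.5;0 0 0 0 0 0 0.5;0 0 0 0 0 0 0.5",
  "grip_force": 30
}}

```text
time_s: 5.48
tcp_pos: [0.5991, -0.3377, 0.0314]
tcp_rot: [-1.304, 1.147, 1.297]
contact_force: [0.7, 1.4, 6.6]
width: 0.757
```

```bash
python3 -c "
from h import *
st()
c=capture('wrist');cv2.imwrite('pics/w5.png',c['color'])
"
```

```text
t 5.48 p [ 0.5991 -0.3377  0.0314] appr [ 0.003 -0.002 -1.   ] jaw [-0.124  0.992 -0.003] 97.14 F [0.71 1.36 6.62] w 0.757 q [-0.68  0.67  1.4   0.    1.07 -2.37]
```

View pics/w5.png

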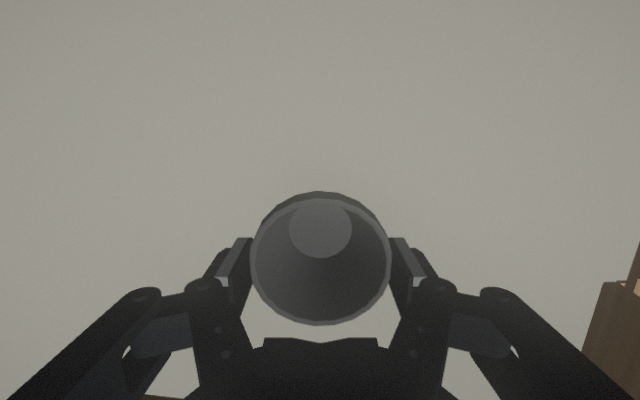

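```bash
python3 - <<'E'
from h import *
s=st(); c=capture("wrist"); R=Ro.from_rotvec(s["tcp_rot"]).as_matrix()
cv2.imwrite("pics/w5z.png",cv2.resize(c["color"][180:340,200:440],None,fx=3.3,fy=3.3,interpolation=cv2.INTER_CUBIC))
def at(u,v,h):
    o,d=ray(c,u,v); ot=R.T@(o-s["tcp_pos"]); dt=R.T@d
    k=(np.sign(dt[2])*h-ot[2])/dt[2]; return (ot+k*dt).round(4)
for u,v,h in [(250,259,.0335),(391,259,.0335),(252,237,.0335),(388,237,.0335),(250,237,.032),(390,237,.032)]: print(u,v,at(u,v,h))
for u,v in [(320,199),(320,325)]: print('rim y', R.T@(onz(c,u,v,.048)-s["tcp_pos"]))
E
```

```text
t 5.53 p [ 0.5991 -0.3378  0.0314] appr [ 0.003 -0.002 -1.   ] jaw [-0.124  0.992 -0.003] 97.14 F [0.27 0.01 6.71] w 0.76 q [-0.68  0.67  1.4   0.    1.07 -2.37]
250 259 [-0.0106 -0.0011 -0.0335]
391 259 [-0.0132  0.0003  0.0335]
252 237 [-0.0035  0.0071 -0.0335]
388 237 [-0.0043  0.0075  0.0335]
250 237 [-0.0135  0.0118 -0.032 ]
390 237 [-0.0144  0.0122  0.032 ]
rim y [-0.01663817  0.03115389  0.00012646]
rim y [-1.64563268e-02 -3.42929754e-02  7.35064762e-05]
```

View pics/w5z.png

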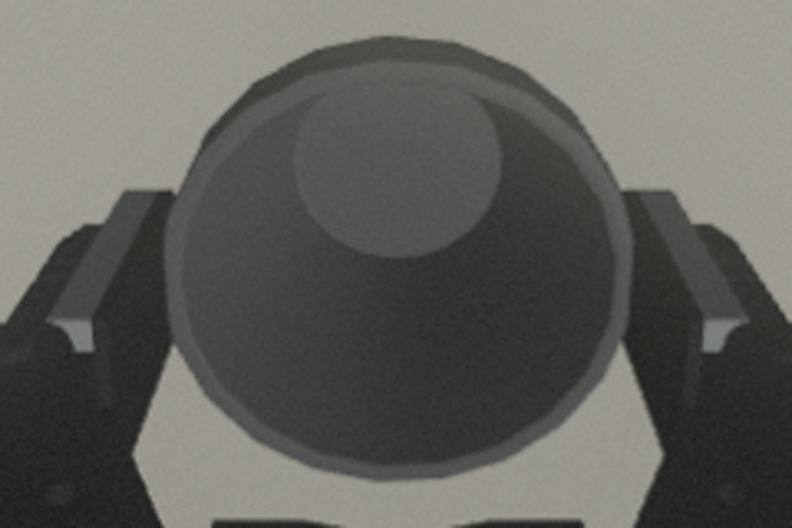

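Request:
{"fn": "play_rows", "kwargs": {
  "deltas": "0 0 0 0 0 0.01 0.5;0 0 0 0 0 0.03 0.5;0 0 0 0 0 0.06 0.5;0 0 0 0 0 0.095 0.5;0 0 0 0 0 0.13 0.5;0 0 0 -0.005 0.02 0.15 0.5;0 0 0 -0.013 0.05 0.155 0.5;0 0 0 -0.022 0.085 0.155 0.5"
}}

```text
time_s: 6.25
tcp_pos: [0.5768, -0.2535, 0.1877]
tcp_rot: [-1.304, 1.148, 1.293]
contact_force: [0.9, 0.3, -1.1]
width: 0.759
```

Request:
{"fn": "play_rows", "kwargs": {
  "deltas": "0 0 0 -0.009 0.036 0 0.5;0 0 0 -0.018 0.072 0 0.5;0 0 0 -0.027 0.108 0 0.5;0 0 0 -0.036 0.14 0 0.5;0 0 0 -0.042 0.16 0 0.5;0 0 0 -0.046 0.174 0 0.5;0 0 0 -0.047 0.179 0 0.5;0 0 0 -0.047 0.179 0 0.5"
}}

```text
time_s: 6.92
tcp_pos: [0.529, -0.0724, 0.1848]
tcp_rot: [-1.302, 1.147, 1.301]
contact_force: [0.2, 0.6, -0.8]
width: 0.755
```

```bash
python3 -c "
from h import *
st()
c=capture('wrist');cv2.imwrite('pics/w6.png',c['color'])
c=capture('scene');cv2.imwrite('pics/s6.png',c['color'])
"
```

```text
t 6.92 p [ 0.529  -0.0724  0.1848] appr [ 0.001 -0.    -1.   ] jaw [-0.126  0.992 -0.   ] 97.21 F [ 0.18  0.56 -0.85] w 0.755 q [-0.34  0.27  1.64 -0.    1.23 -2.04]
```

View pics/w6.png

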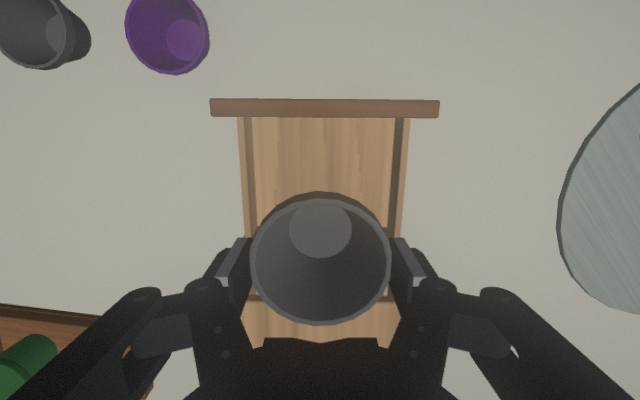

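View pics/s6.png

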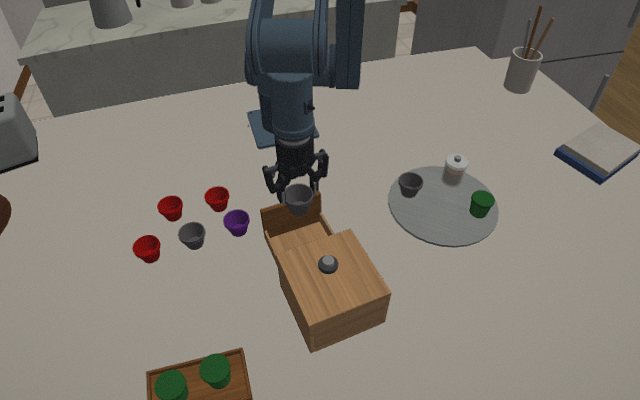

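```bash
python3 - <<'E'
from h import *
s=st(); c=capture("wrist")
a=np.array([np.cos(np.radians(7.1)),np.sin(np.radians(7.1))])
for u,v,z in [(210,98,.112),(438,100,.112),(212,116,.112),(438,118,.112),(247,297,.044),(396,299,.044)]:
    p=onz(c,u,v,z); q=p[:2]-[.606,-.063]; print((u,v),p.round(4),'boxframe',(q@a).round(4),(q@[-a[1],a[0]]).round(4))
E
```

```text
t 7.02 p [ 0.5296 -0.0741  0.1845] appr [ 0.001 -0.001 -1.   ] jaw [-0.124  0.992 -0.001] 97.12 F [-0.43 -0.   -0.75] w 0.759 q [-0.35  0.27  1.64 -0.    1.23 -2.04]
(210, 98) [ 0.4661 -0.1564  0.112 ] boxframe -0.1504 -0.0753
(438, 100) [ 0.4485 -0.0044  0.112 ] boxframe -0.1491 0.0777
(212, 116) [ 0.4777 -0.1547  0.112 ] boxframe -0.1386 -0.0751
(438, 118) [ 0.46   -0.0017  0.112 ] boxframe -0.1373 0.0789
(247, 297) [ 0.6691 -0.1358  0.044 ] boxframe 0.0537 -0.08
(396, 299) [0.6517 0.0231 0.044 ] boxframe 0.056 0.0798
```

Request:
{"fn": "play_rows", "kwargs": {
  "deltas": "0 0 0 0.001 0 -0.03 0.5;0 0 0 0.001 0 -0.065 0.5;0 0 0 0.001 0 -0.095 0.5;0 0 0 0.001 0 -0.115 0.5;0 0 0 0.001 0 -0.127 0.5;0 0 0 0.001 0 -0.133 0.5;0 0 0 0.001 0 -0.135 0.5;0 0 0 0.001 0 -0.135 0.5"
}}

```text
time_s: 7.73
tcp_pos: [0.5303, -0.0739, 0.0492]
tcp_rot: [-1.3, 1.148, 1.3]
contact_force: [0.6, -0.6, -0.1]
width: 0.763
```

Request:
{"fn": "play_rows", "kwargs": {
  "deltas": "0 0 0 0 0 -0.002 0.5;0 0 0 0 0 -0.004 0.5;0 0 0 0 0 -0.006 0.5;0 0 0 0 0 -0.007 0.5"
}}

```text
time_s: 8.07
tcp_pos: [0.5302, -0.073, 0.0427]
tcp_rot: [-1.301, 1.147, 1.3]
contact_force: [-0.1, -0.1, -2.0]
width: 0.756
```

Request:
{"fn": "play_rows", "kwargs": {
  "deltas": "0 0 0 0 0 -0.001 0.5;0 0 0 0 0 -0.001 0.5"
}}

```text
time_s: 8.23
tcp_pos: [0.5301, -0.0729, 0.0415]
tcp_rot: [-1.301, 1.147, 1.3]
contact_force: [-0.3, -0.0, -0.9]
width: 0.759
```

Request:
{"fn": "play_rows", "kwargs": {
  "deltas": "0 0 0 0 0 -0.001 0.5;0 0 0 0 0 -0.001 0.5"
}}

```text
time_s: 8.4
tcp_pos: [0.5308, -0.0729, 0.0414]
tcp_rot: [-1.302, 1.146, 1.299]
contact_force: [-1.4, 1.3, 4.9]
width: 0.759
```

Request:
{"fn": "play_rows", "kwargs": {
  "deltas": "0 0 0 0 0 0.001 0;0 0 0 0 0 0.001 0;0 0 0 0 0 0.002 0;0 0 0 0 0 0.02 0;0 0 0 0 0 0.055 0;0 0 0 0 0 0.095 0;0 0 0 0 0 0.13 0;0 0 0 -0.005 -0.02 0.16 0"
}}

```text
time_s: 9.07
tcp_pos: [0.5256, -0.0908, 0.2029]
tcp_rot: [-1.303, 1.144, 1.301]
contact_force: [1.8, -0.6, -0.8]
width: 0.997
```

Request:
{"fn": "play_rows", "kwargs": {
  "deltas": "0 0 0 -0.012 -0.035 0 0;0 0 0 -0.024 -0.07 0 0;0 0 0 -0.036 -0.105 0 0;0 0 0 -0.048 -0.14 0 0;0 0 0 -0.06 -0.175 0 0;0 0 0 -0.075 -0.21 0 0;0 0 0 -0.09 -0.238 0 0;0 0 0 -0.09 -0.238 0 0"
}}

```text
time_s: 9.73
tcp_pos: [0.4324, -0.3363, 0.2]
tcp_rot: [-1.298, 1.153, 1.297]
contact_force: [0.8, -0.9, 0.2]
width: 0.999
```

```bash
cat >> h.py <<'E'
def rim(c,z,cx=320,cy=170):
    g=cv2.cvtColor(c["color"],cv2.COLOR_BGR2GRAY); s=c["color"].max(2).astype(int)-c["color"].min(2)
    for v in (95,105,115,125):
        m=((g<v)&(s<30)).astype(np.uint8); cs,_=cv2.findContours(m,cv2.RETR_EXTERNAL,cv2.CHAIN_APPROX_NONE)
        for q in cs:
            x,y,w,h=cv2.boundingRect(q)
            if 35<w<90 and 35<h<90:
                e=cv2.fitEllipse(q); print(v,np.round(e[0],1),np.round(e[1],1),onz(c,*e[0],z).round(4))
E
python3 -c "
from h import *
st()
c=capture('wrist');cv2.imwrite('pics/w7.png',c['color']); rim(c,.048)
c=capture('top');cv2.imwrite('pics/t7.png',c['color'])
"
```

```text
t 9.73 p [ 0.4324 -0.3363  0.2   ] appr [-0.001 -0.003 -1.   ] jaw [-0.119  0.993 -0.002] 96.86 F [ 0.8  -0.89  0.16] w 0.999 q [-0.86  0.28  1.59 -0.    1.27 -2.55]
95 [445.6 177.8] [53.3 61.5] [ 0.4193 -0.2136  0.048 ]
95 [452.1 182.2] [75.4 88.1] [ 0.4229 -0.2062  0.048 ]
95 [327.3 171. ] [59.3 63.8] [ 0.4265 -0.3303  0.048 ]
105 [445.6 177.8] [53.3 61.5] [ 0.4193 -0.2136  0.048 ]
105 [451.6 181.7] [74.9 87.1] [ 0.4225 -0.2068  0.048 ]
105 [325.8 171.2] [65.3 65.8] [ 0.4269 -0.3317  0.048 ]
115 [445.6 177.8] [53.3 61.5] [ 0.4193 -0.2136  0.048 ]
115 [451.1 181.3] [74.3 86.1] [ 0.4222 -0.2073  0.048 ]
115 [325.9 171.3] [65.9 66.3] [ 0.427  -0.3316  0.048 ]
125 [445.6 177.8] [53.3 61.5] [ 0.4193 -0.2136  0.048 ]
125 [445.1 177.4] [67.7 73.8] [ 0.419  -0.2142  0.048 ]
125 [325.9 171.5] [66.4 66.8] [ 0.4272 -0.3315  0.048 ]
```

View pics/w7.png

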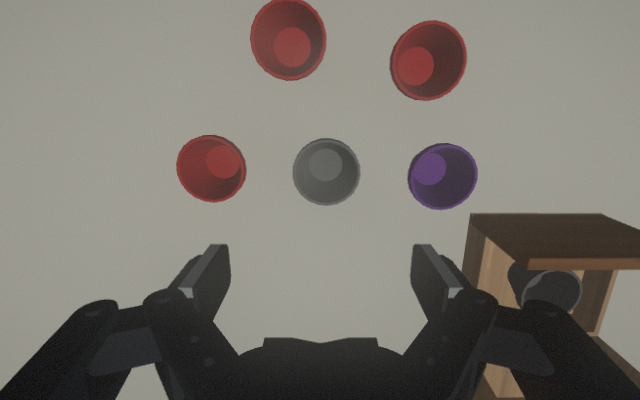

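View pics/t7.png

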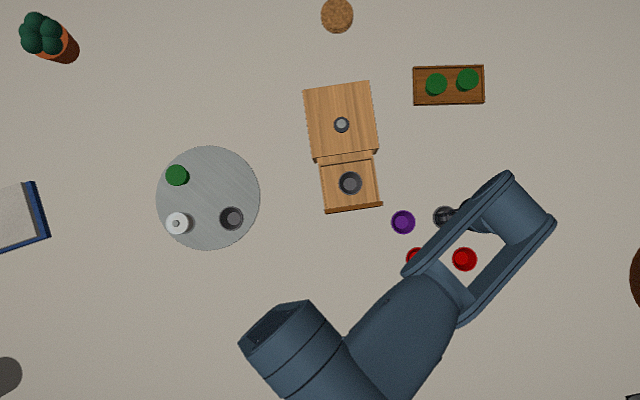

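Request:
{"fn": "play_rows", "kwargs": {
  "deltas": "0 0 0 -0.004 0.003 -0.03 0;0 0 0 -0.004 0.003 -0.06 0;0 0 0 -0.004 0.003 -0.09 0;0 0 0 -0.004 0.003 -0.105 0;0 0 0 -0.004 0.003 -0.11 0;0 0 0 -0.004 0.003 -0.11 0;0 0 0 -0.004 0.003 -0.11 0"
}}

```text
time_s: 10.42
tcp_pos: [0.4318, -0.3276, 0.0911]
tcp_rot: [-1.302, 1.147, 1.3]
contact_force: [0.2, -0.7, -0.4]
width: 0.996
```

```bash
python3 -c "
from h import *
s=st()
c=capture('wrist');cv2.imwrite('pics/w8.png',c['color']); rim(c,.048)
for p in [(.4272,-.3317),(.429,-.334)]: print(proj(c,[[p[0],p[1],.048]]))
"
```

```text
t 10.42 p [ 0.4318 -0.3276  0.0911] appr [ 0.001 -0.001 -1.   ] jaw [-0.125  0.992 -0.001] 97.21 F [ 0.15 -0.7  -0.37] w 0.996 q [-0.86  0.38  1.74  0.    1.02 -2.55]
95 [317.8  92.3] [142.9 321.9] [ 0.3564 -0.3384  0.048 ]
105 [311.6  87.8] [146.7 337. ] [ 0.3544 -0.3422  0.048 ]
115 [297.6  77.2] [154.3 371.7] [ 0.3498 -0.3508  0.048 ]
125 [308.7  85.9] [147.9 343.5] [ 0.3536 -0.344   0.048 ]
[[314.56696464 208.72264238]]
[[310.67005203 210.9218178 ]]
```

View pics/w8.png

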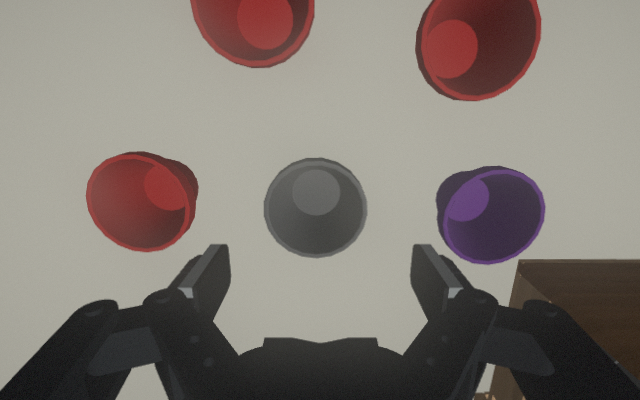

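Request:
{"fn": "play_rows", "kwargs": {
  "deltas": "0 0 0 -0.003 -0.004 -0.015 0;0 0 0 -0.003 -0.004 -0.03 0;0 0 0 -0.003 -0.004 -0.045 0;0 0 0 -0.003 -0.004 -0.054 0;0 0 0 -0.003 -0.004 -0.059 0;0 0 0 -0.003 -0.004 -0.059 0;0 0 0 -0.003 -0.004 -0.059 0"
}}

```text
time_s: 11.05
tcp_pos: [0.4284, -0.3323, 0.032]
tcp_rot: [-1.302, 1.148, 1.3]
contact_force: [0.4, 0.1, 0.2]
width: 1.001
```

Request:
{"fn": "play_rows", "kwargs": {
  "deltas": "0 0 0 0 0 0 0.5;0 0 0 0 0 0 0.5;0 0 0 0 0 0 0.5;0 0 0 0 0 0 0.5;0 0 0 0 0 0 0.5;0 0 0 0 0 0 0.5"
}}

```text
time_s: 11.55
tcp_pos: [0.4285, -0.3325, 0.0328]
tcp_rot: [-1.302, 1.148, 1.299]
contact_force: [-0.8, 0.5, 5.9]
width: 0.766
```

```bash
cat >> h.py <<'E'
def held(zr):
    "offset of held rim centre in tool frame from dark-blob edges, rim plane z"
    s=read_state(); c=capture("wrist"); R=Ro.from_rotvec(s["tcp_rot"]).as_matrix(); return s,c,R
E
python3 -c "
from h import *
s=st()
c=capture('wrist');cv2.imwrite('pics/w9.png',c['color'][150:350,160:480])
"
```

```text
t 11.55 p [ 0.4285 -0.3325  0.0328] appr [ 0.001 -0.002 -1.   ] jaw [-0.124  0.992 -0.002] 97.14 F [-0.78  0.5   5.91] w 0.766 q [-0.87  0.46  1.79  0.    0.89 -2.56]
```

View pics/w9.png

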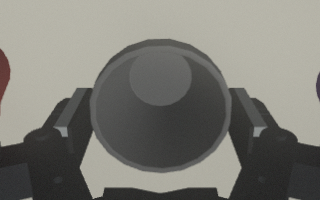

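Request:
{"fn": "play_rows", "kwargs": {
  "deltas": "0 0 0 0 0 0.01 0.5;0 0 0 0 0 0.03 0.5;0 0 0 0 0 0.06 0.5;0 0 0 0 0 0.095 0.5;0 0 0 0 0 0.13 0.5;0 0 0 0.005 0.015 0.155 0.5;0 0 0 0.016 0.042 0.165 0.5;0 0 0 0.029 0.075 0.165 0.5"
}}

```text
time_s: 12.27
tcp_pos: [0.4584, -0.2591, 0.201]
tcp_rot: [-1.306, 1.15, 1.291]
contact_force: [1.2, -0.5, -1.3]
width: 0.765
```

Request:
{"fn": "play_rows", "kwargs": {
  "deltas": "0 0 0 0.013 0.034 0 0.5;0 0 0 0.026 0.068 0 0.5;0 0 0 0.039 0.102 0 0.5;0 0 0 0.052 0.135 0 0.5;0 0 0 0.063 0.162 0 0.5;0 0 0 0.07 0.179 0 0.5;0 0 0 0.0745 0.185 0 0.5;0 0 0 0.0745 0.185 0 0.5"
}}

```text
time_s: 12.93
tcp_pos: [0.5321, -0.0706, 0.197]
tcp_rot: [-1.303, 1.146, 1.301]
contact_force: [0.7, -0.3, -1.3]
width: 0.764
```

Request:
{"fn": "play_rows", "kwargs": {
  "deltas": "0 0 0 0 0 0 0.5;0 0 0 0 0 0 0.5"
}}

```text
time_s: 13.1
tcp_pos: [0.5311, -0.0731, 0.1965]
tcp_rot: [-1.3, 1.149, 1.3]
contact_force: [-0.1, 0.0, -0.4]
width: 0.762
```

```bash
python3 -c "
from h import *
s=st()
c=capture('wrist');cv2.imwrite('pics/w10.png',c['color'])
"
```

```text
t 13.1 p [ 0.5311 -0.0731  0.1965] appr [-0.    -0.001 -1.   ] jaw [-0.123  0.992 -0.001] 97.09 F [-0.15  0.04 -0.37] w 0.762 q [-0.34  0.26  1.62 -0.    1.26 -2.04]
```

View pics/w10.png

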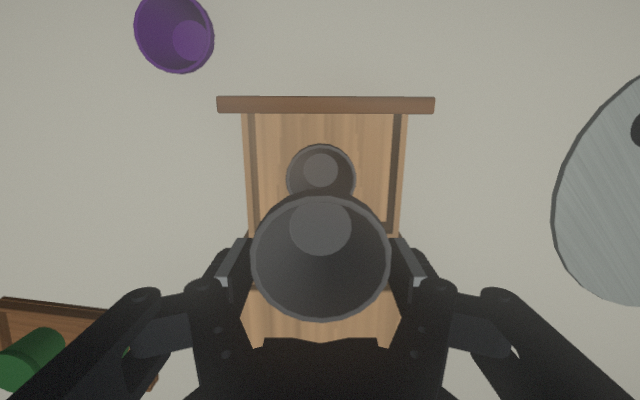

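```bash
python3 - <<'E'
from h import *
s=st(); c=capture("wrist")
for X in [(.532,-.0727),(.530,-.073),(.534,-.073)]:
    P=np.array([[X[0]+.0335*np.cos(a),X[1]+.0335*np.sin(a),.058] for a in np.linspace(0,6.28,60)]); q=proj(c,P); print(X,q.min(0),q.max(0))
R=Ro.from_rotvec(s["tcp_rot"]).as_matrix()
for u,v in [(320,196),(320,320)]: print(R.T@(onz(c,u,v,s["tcp_pos"][2]-.0328+.048)-s["tcp_pos"]))
E
```

```text
t 13.15 p [ 0.5311 -0.0732  0.1964] appr [-0. -0. -1.] jaw [-0.123  0.992 -0.   ] 97.06 F [ 0.49 -0.18 -0.93] w 0.763 q [-0.34  0.26  1.62 -0.    1.26 -2.04]
(0.532, -0.0727) [284.99323118 144.70649126] [356.19925855 213.67201928]
(0.53, -0.073) [284.86647901 142.48017209] [356.21404872 211.71938697]
(0.534, -0.073) [284.48507887 146.84359897] [355.55554818 215.54643026]
[-1.51905312e-02  3.20317212e-02  8.90416817e-05]
[-1.52096244e-02 -3.23851933e-02  3.12497610e-05]
```

Request:
{"fn": "play_rows", "kwargs": {
  "deltas": "0 0 0 0.0005 0.0005 -0.03 0.5;0 0 0 0.0005 0.0005 -0.06 0.5;0 0 0 0.0005 0.0005 -0.088 0.5;0 0 0 0.0005 0.0005 -0.108 0.5;0 0 0 0.0005 0.0005 -0.12 0.5;0 0 0 0.0005 0.0005 -0.127 0.5;0 0 0 0.0005 0.0005 -0.131 0.5;0 0 0 0.0005 0.0005 -0.131 0.5"
}}

```text
time_s: 13.87
tcp_pos: [0.5317, -0.0721, 0.0649]
tcp_rot: [-1.299, 1.149, 1.3]
contact_force: [-0.5, -0.4, -0.4]
width: 0.762
```

Request:
{"fn": "play_rows", "kwargs": {
  "deltas": "0 0 0 0 0 -0.001 0.5;0 0 0 0 0 -0.002 0.5;0 0 0 0 0 -0.003 0.5;0 0 0 0 0 -0.003 0.5"
}}

```text
time_s: 14.2
tcp_pos: [0.5323, -0.0716, 0.0628]
tcp_rot: [-1.301, 1.147, 1.3]
contact_force: [0.2, -1.0, -0.7]
width: 0.764
```

Request:
{"fn": "play_rows", "kwargs": {
  "deltas": "0 0 0 0 0 -0.001 0.5;0 0 0 0 0 -0.002 0.5;0 0 0 0 0 -0.003 0.5;0 0 0 0 0 -0.003 0.5"
}}

```text
time_s: 14.53
tcp_pos: [0.5319, -0.0715, 0.0593]
tcp_rot: [-1.301, 1.148, 1.3]
contact_force: [0.1, -0.8, 0.0]
width: 0.763
```

Request:
{"fn": "play_rows", "kwargs": {
  "deltas": "0 0 0 0 0 -0.001 0.5;0 0 0 0 0 -0.001 0.5"
}}

```text
time_s: 14.7
tcp_pos: [0.5321, -0.0717, 0.0584]
tcp_rot: [-1.301, 1.148, 1.3]
contact_force: [-0.3, -1.5, 0.6]
width: 0.764
```

Request:
{"fn": "play_rows", "kwargs": {
  "deltas": "0 0 0 0 0 -0.0006 0.5;0 0 0 0 0 -0.0006 0.5"
}}

```text
time_s: 14.87
tcp_pos: [0.5323, -0.0718, 0.058]
tcp_rot: [-1.301, 1.148, 1.3]
contact_force: [-0.9, -1.3, 3.0]
width: 0.762
```

Request:
{"fn": "play_rows", "kwargs": {
  "deltas": "0 0 0 0 -0.0003 -0.0004 0.5;0 0 0 0 -0.0005 -0.0004 0.5"
}}

```text
time_s: 15.03
tcp_pos: [0.5323, -0.0722, 0.0577]
tcp_rot: [-1.301, 1.147, 1.3]
contact_force: [-0.7, -1.6, 5.4]
width: 0.764
```

Request:
{"fn": "play_rows", "kwargs": {
  "deltas": "0 0 0 0 0 0.0005 0.35;0 0 0 0 0 0.0005 0.2;0 0 0 0 0 0.0005 0;0 0 0 0 0 0.002 0;0 0 0 0 0 0.02 0;0 0 0 0 0 0.055 0;0 0 0 0 0 0.095 0;0 0 0 0 0 0.13 0"
}}

```text
time_s: 15.7
tcp_pos: [0.5316, -0.0716, 0.1888]
tcp_rot: [-1.3, 1.148, 1.301]
contact_force: [0.0, -0.6, -0.1]
width: 1.001
```

```bash
python3 - <<'E'
from h import *
s=st()
c=capture('wrist');cv2.imwrite('pics/w11.png',c['color'])
t=capture('top'); cv2.imwrite('pics/t11.png',t['color'])
g=t['color'].max(2)[195:245,205:260]
for v in (75,85,95,105):
    m=(g<v).astype(np.uint8); cs,_=cv2.findContours(m,cv2.RETR_EXTERNAL,cv2.CHAIN_APPROX_NONE)
    for q in cs:
        if 200<cv2.contourArea(q)<700:
            e=cv2.fitEllipse(q); p=(e[0][0]+205,e[0][1]+195); print(v,p,e[1],onz(t,*p,.070).round(4))
E
```

```text
t 15.7 p [ 0.5316 -0.0716  0.1888] appr [-0.001  0.001 -1.   ] jaw [-0.124  0.992  0.001] 97.15 F [ 0.01 -0.6  -0.12] w 1.001 q [-0.34  0.27  1.63  0.    1.24 -2.04]
75 (230.83546447753906, 217.9585475921631) (21.853206634521484, 22.588634490966797) [0.4444 0.2552 0.07  ]
85 (230.84131813049316, 218.0255184173584) (22.09357452392578, 23.40039825439453) [0.4442 0.2552 0.07  ]
95 (230.86334228515625, 218.13672828674316) (23.036325454711914, 23.580524444580078) [0.4439 0.2551 0.07  ]
105 (230.82806015014648, 218.2154941558838) (23.568531036376953, 23.872005462646484) [0.4437 0.2552 0.07  ]
```

View pics/w11.png

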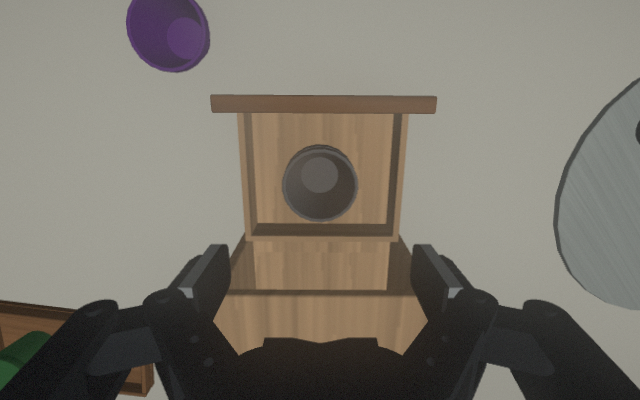

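View pics/t11.png

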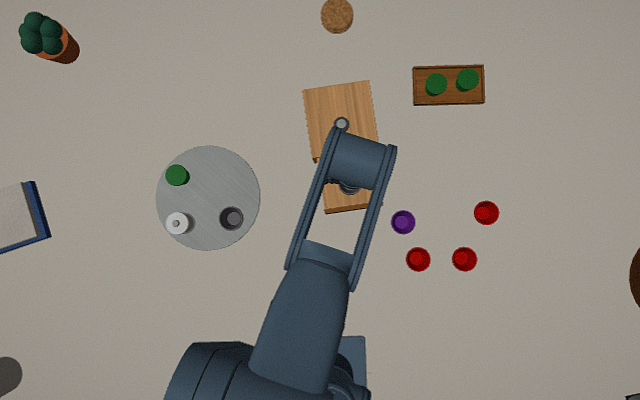

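Request:
{"fn": "play_rows", "kwargs": {
  "deltas": "0 0 0 -0.005 0.02 0.01 0;0 0 0 -0.015 0.055 0.01 0;0 0 0 -0.025 0.092 0.01 0;0 0 0 -0.035 0.13 0.01 0;0 0 0 -0.045 0.168 0.01 0;0 0 0 -0.055 0.206 0.01 0;0 0 0 -0.065 0.243 0.01 0;0 0 0 -0.073 0.275 0.01 0"
}}

```text
time_s: 16.47
tcp_pos: [0.4572, 0.2053, 0.1966]
tcp_rot: [-1.3, 1.148, 1.302]
contact_force: [0.9, 0.4, 0.0]
width: 1.002
```

Request:
{"fn": "play_rows", "kwargs": {
  "deltas": "0 0 0 -0.008 0.03 0 0;0 0 0 -0.014 0.047 0 0;0 0 0 -0.014 0.051 0 0;0 0 0 -0.014 0.051 0 0;0 0 0 -0.014 0.051 0 0"
}}

```text
time_s: 16.88
tcp_pos: [0.4449, 0.2536, 0.1968]
tcp_rot: [-1.301, 1.148, 1.301]
contact_force: [-0.2, 0.3, -0.3]
width: 1.0
```

```bash
python3 - <<'E'
from h import *
s=st()
c=capture('wrist');cv2.imwrite('pics/w12.png',c['color'])
rim(c,.070); print(proj(c,[[.4439,.2552,.07]]))
E
```

```text
t 16.88 p [0.4449 0.2536 0.1968] appr [-0.001 -0.001 -1.   ] jaw [-0.125  0.992 -0.001] 97.18 F [-0.23  0.32 -0.34] w 1.0 q [ 0.3   0.22  1.68 -0.    1.25 -1.4 ]
95 [ 32.4 234.8] [70.8 97. ] [ 0.5314 -0.0167  0.07  ]
95 [455.6 175.7] [38.  54.1] [0.4233 0.3739 0.07  ]
95 [324.7 178.7] [71.3 71.7] [0.4407 0.2572 0.07  ]
105 [ 32.4 234.8] [70.8 97. ] [ 0.5314 -0.0167  0.07  ]
105 [479.6 188.7] [ 63.6 101.6] [0.4325 0.3987 0.07  ]
105 [324.8 178.8] [72.1 72.6] [0.4409 0.2573 0.07  ]
115 [ 32.4 234.8] [70.8 97. ] [ 0.5314 -0.0167  0.07  ]
115 [500.8 201.6] [ 72.4 148.8] [0.4421 0.4218 0.07  ]
115 [324.8 178.9] [72.6 74.1] [0.441  0.2573 0.07  ]
125 [ 32.4 234.8] [70.8 97. ] [ 0.5314 -0.0167  0.07  ]
125 [361.2 131.1] [ 9.1 41. ] [0.3949 0.283  0.07  ]
[[322.05692283 181.75506855]]
```

View pics/w12.png

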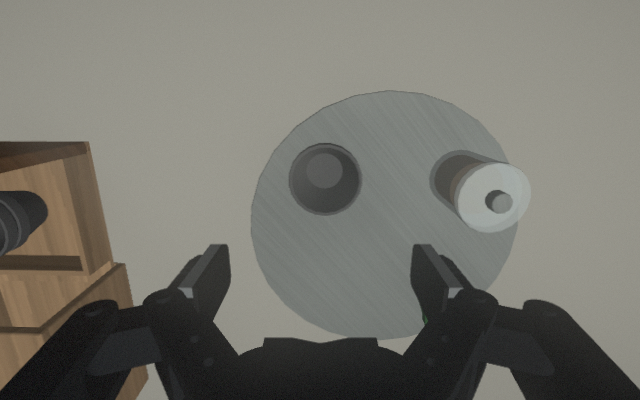

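Request:
{"fn": "play_rows", "kwargs": {
  "deltas": "0 0 0 -0.002 0.002 -0.03 0;0 0 0 -0.002 0.002 -0.065 0;0 0 0 -0.002 0.002 -0.095 0;0 0 0 -0.002 0.002 -0.118 0;0 0 0 -0.002 0.002 -0.134 0;0 0 0 -0.002 0.002 -0.142 0;0 0 0 -0.002 0.002 -0.142 0;0 0 0 -0.002 0.002 -0.142 0"
}}

```text
time_s: 17.6
tcp_pos: [0.4436, 0.2553, 0.0556]
tcp_rot: [-1.3, 1.148, 1.299]
contact_force: [-0.1, 0.8, -0.1]
width: 1.0
```

```bash
python3 - <<'E'
from h import *
s=st()
c=capture('wrist');cv2.imwrite('pics/w13.png',c['color'])
E
```

```text
t 17.6 p [0.4436 0.2553 0.0556] appr [ 0. -0. -1.] jaw [-0.123  0.992 -0.   ] 97.06 F [-0.08  0.82 -0.08] w 1.0 q [ 0.3   0.38  1.85 -0.    0.91 -1.39]
```

View pics/w13.png

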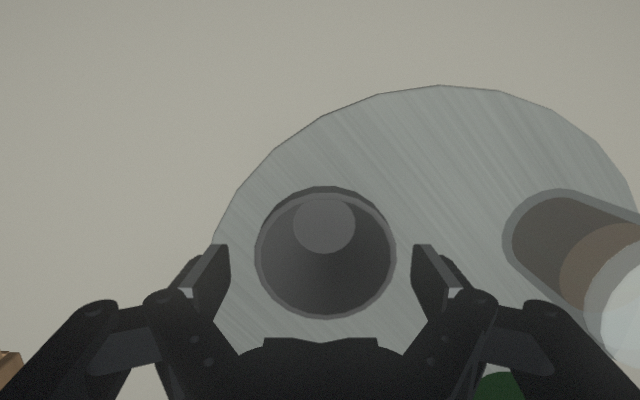

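Request:
{"fn": "play_rows", "kwargs": {
  "deltas": "0 0 0 -0.001 0.0022 -0.001 0;0 0 0 -0.001 0.0022 -0.001 0.1;0 0 0 -0.001 0.0022 -0.001 0.2;0 0 0 -0.001 0.0022 -0.001 0.3;0 0 0 -0.001 0.0022 -0.001 0.4;0 0 0 -0.001 0.0022 -0.001 0.5;0 0 0 -0.001 0.0022 -0.001 0.5;0 0 0 -0.001 0.0022 -0.001 0.5"
}}

```text
time_s: 18.32
tcp_pos: [0.4426, 0.2584, 0.0557]
tcp_rot: [-1.302, 1.146, 1.299]
contact_force: [-1.9, -1.4, 7.6]
width: 0.766
```

```bash
python3 - <<'E'
from h import *
s=st()
c=capture('wrist');cv2.imwrite('pics/w14.png',c['color'])
R=Ro.from_rotvec(s["tcp_rot"]).as_matrix()
E
```

```text
t 18.32 p [0.4426 0.2584 0.0557] appr [ 0.002  0.    -1.   ] jaw [-0.125  0.992 -0.   ] 97.18 F [-1.93 -1.4   7.59] w 0.766 q [ 0.31  0.38  1.85 -0.    0.91 -1.38]
```

View pics/w14.png

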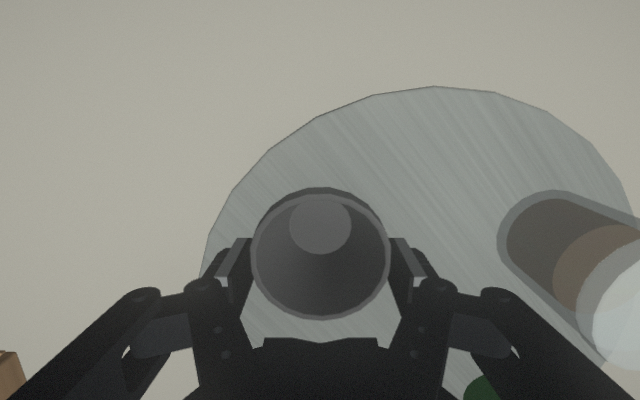

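Request:
{"fn": "play_rows", "kwargs": {
  "deltas": "0 0 0 0 0 0.01 0.5;0 0 0 0 0 0.03 0.5;0 0 0 0 0 0.06 0.5;0 0 0 0 0 0.095 0.5;0 0 0 0 0 0.125 0.5;0 0 0 0.005 -0.015 0.145 0.5;0 0 0 0.013 -0.045 0.155 0.5;0 0 0 0.022 -0.08 0.155 0.5"
}}

```text
time_s: 19.03
tcp_pos: [0.4653, 0.1791, 0.2132]
tcp_rot: [-1.305, 1.14, 1.298]
contact_force: [1.0, -0.6, -1.5]
width: 0.758
```

Request:
{"fn": "play_rows", "kwargs": {
  "deltas": "0 0 0 0.01 -0.036 0 0.5;0 0 0 0.02 -0.072 0 0.5;0 0 0 0.03 -0.108 0 0.5;0 0 0 0.04 -0.144 0 0.5;0 0 0 0.049 -0.178 0 0.5;0 0 0 0.057 -0.209 0 0.5;0 0 0 0.063 -0.232 0 0.5;0 0 0 0.067 -0.247 0 0.5"
}}

```text
time_s: 19.7
tcp_pos: [0.5313, -0.0714, 0.2098]
tcp_rot: [-1.3, 1.149, 1.298]
contact_force: [-0.2, 0.2, -2.2]
width: 0.759
```

Request:
{"fn": "play_rows", "kwargs": {
  "deltas": "0 0 0 0 -0.002 0 0.5;0 0 0 0 -0.002 0 0.5;0 0 0 0 -0.002 0 0.5"
}}

```text
time_s: 19.95
tcp_pos: [0.5305, -0.0696, 0.2093]
tcp_rot: [-1.3, 1.147, 1.302]
contact_force: [-0.5, -0.3, -1.7]
width: 0.761
```

```bash
python3 - <<'E'
from h import *
s=st()
c=capture('wrist');cv2.imwrite('pics/w15.png',c['color'])
for X in [(.532,-.0727),(.532,-.0712)]:
  for z in (.0729,.058):
    P=np.array([[X[0]+.0335*np.cos(a),X[1]+.0335*np.sin(a),z] for a in np.linspace(0,6.28,60)]); q=proj(c,P); print(X,z,q.min(0),q.max(0))
t=capture('top'); cv2.imwrite('pics/t15.png',t['color'])
E
```

```text
t 19.95 p [ 0.5305 -0.0696  0.2093] appr [-0.001  0.001 -1.   ] jaw [-0.125  0.992  0.001] 97.16 F [-0.5  -0.27 -1.7 ] w 0.761 q [-0.34  0.25  1.6   0.    1.29 -2.04]
(0.532, -0.0727) 0.0729 [280.61914137 145.21150771] [352.28266987 214.57566782]
(0.532, -0.0727) 0.058 [282.47524589 142.96607589] [350.76169667 209.29987058]
(0.532, -0.0712) 0.0729 [282.21912817 145.41686162] [353.86760072 214.75568068]
(0.532, -0.0712) 0.058 [283.99954767 143.16183467] [352.27233311 209.47258399]
```

View pics/w15.png

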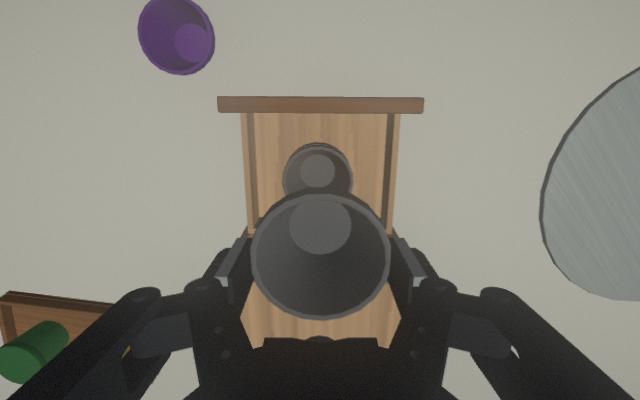

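View pics/t15.png

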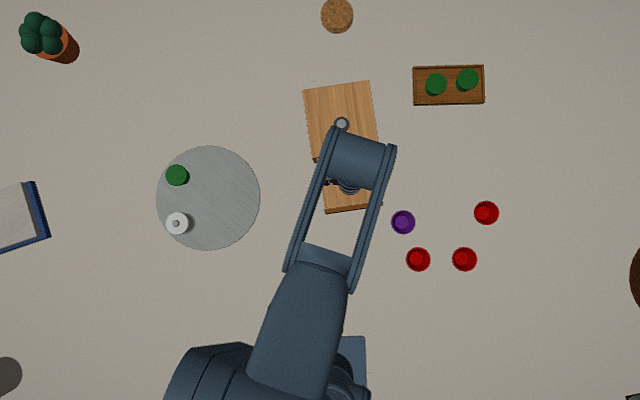

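Request:
{"fn": "play_rows", "kwargs": {
  "deltas": "0 0 0 0.0015 -0.0025 -0.025 0.5;0 0 0 0.0015 -0.0025 -0.055 0.5;0 0 0 0.0015 -0.0025 -0.085 0.5;0 0 0 0.0015 -0.0025 -0.106 0.5;0 0 0 0.0015 -0.0025 -0.118 0.5;0 0 0 0.0015 -0.0025 -0.125 0.5;0 0 0 0.0015 -0.0025 -0.128 0.5;0 0 0 0.0015 -0.0025 -0.128 0.5"
}}

```text
time_s: 20.72
tcp_pos: [0.5324, -0.0725, 0.0813]
tcp_rot: [-1.301, 1.147, 1.301]
contact_force: [0.7, -0.9, -1.7]
width: 0.758
```

Request:
{"fn": "play_rows", "kwargs": {
  "deltas": "0 0 0 0 0 -0.001 0.5;0 0 0 0 0 -0.002 0.5;0 0 0 0 0 -0.003 0.5;0 0 0 0 0 -0.003 0.5"
}}

```text
time_s: 21.05
tcp_pos: [0.5327, -0.0733, 0.0788]
tcp_rot: [-1.301, 1.147, 1.3]
contact_force: [0.7, 0.9, -1.8]
width: 0.762
```

Request:
{"fn": "play_rows", "kwargs": {
  "deltas": "0 0 0 0 0.0005 -0.001 0.5;0 0 0 0 0.0005 -0.002 0.5;0 0 0 0 0.0005 -0.003 0.5;0 0 0 0 0.0005 -0.0035 0.5;0 0 0 0 0.0005 -0.0035 0.5"
}}

```text
time_s: 21.47
tcp_pos: [0.5322, -0.0726, 0.0746]
tcp_rot: [-1.3, 1.148, 1.301]
contact_force: [0.1, 1.1, -0.7]
width: 0.764
```

Request:
{"fn": "play_rows", "kwargs": {
  "deltas": "0 0 0 0 0 -0.0008 0.5;0 0 0 0 0 -0.001 0.5;0 0 0 0 0 -0.001 0.5"
}}

```text
time_s: 21.72
tcp_pos: [0.5324, -0.0727, 0.0738]
tcp_rot: [-1.3, 1.148, 1.301]
contact_force: [0.2, 1.4, -0.4]
width: 0.763
```

Request:
{"fn": "play_rows", "kwargs": {
  "deltas": "0 0 0 0 0 -0.0006 0.5;0 0 0 0 0 -0.0006 0.5"
}}

```text
time_s: 21.88
tcp_pos: [0.5325, -0.0727, 0.0733]
tcp_rot: [-1.3, 1.147, 1.3]
contact_force: [-1.6, 0.3, 1.0]
width: 0.765
```

Request:
{"fn": "play_rows", "kwargs": {
  "deltas": "0 0 0 0 0 -0.0005 0.5;0 0 0 0 0 -0.0005 0.5"
}}

```text
time_s: 22.05
tcp_pos: [0.5326, -0.0727, 0.073]
tcp_rot: [-1.301, 1.147, 1.3]
contact_force: [-1.7, 2.2, 3.4]
width: 0.76
```

Request:
{"fn": "play_rows", "kwargs": {
  "deltas": "0 0 0 0 0 0.0005 0.35;0 0 0 0 0 0.0005 0.2;0 0 0 0 0 0.0005 0;0 0 0 0 0 0.002 0;0 0 0 0 0 0.02 0;0 0 0 0 0 0.055 0;0 0 0 0 0 0.09 0;0 0 0 0 0 0.115 0"
}}

```text
time_s: 22.72
tcp_pos: [0.5332, -0.0732, 0.1905]
tcp_rot: [-1.302, 1.147, 1.298]
contact_force: [0.4, -0.8, 0.6]
width: 1.001
```

Request:
{"fn": "play_rows", "kwargs": {
  "deltas": "0 0 0 -0.03 -0.004 0.01 0;0 0 0 -0.065 -0.008 0.01 0.5;0 0 0 -0.1 -0.012 0.01 1;0 0 0 -0.125 -0.015 0.01 1;0 0 0 -0.125 -0.015 0.01 1;0 0 0 -0.125 -0.015 0.01 1"
}}

```text
time_s: 23.22
tcp_pos: [0.407, -0.0881, 0.1982]
tcp_rot: [-1.301, 1.148, 1.298]
contact_force: [0.1, -0.5, -0.7]
width: 0.301
```

```bash
python3 - <<'E'
from h import *
s=st()
for n in ('wrist','top','scene'):
    c=capture(n);cv2.imwrite(f'pics/{n}16.png',c['color'])
    if n=='scene': cv2.imwrite('pics/s16z.png',cv2.resize(c['color'][170:300,240:380],None,fx=5,fy=4.6))
E
```

```text
t 23.22 p [ 0.407  -0.0881  0.1982] appr [ 0.001 -0.001 -1.   ] jaw [-0.123  0.992 -0.001] 97.06 F [ 0.11 -0.45 -0.7 ] w 0.301 q [-0.48  0.04  1.88 -0.    1.22 -2.18]
```

View pics/top16.png

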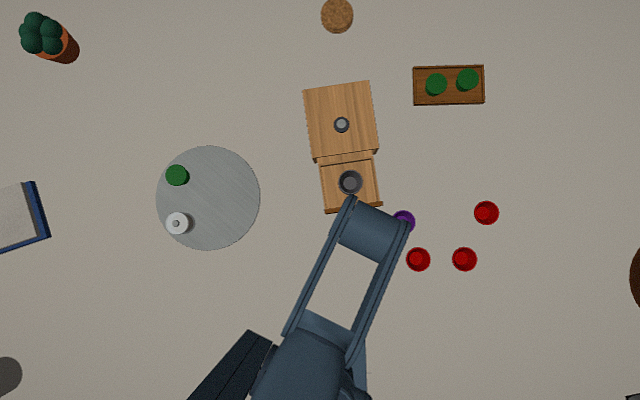

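View pics/s16z.png

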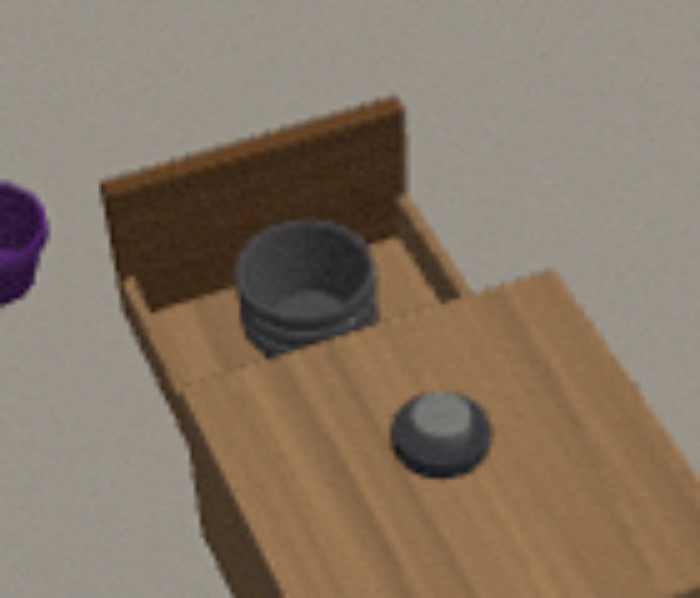

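Request:
{"fn": "play_rows", "kwargs": {
  "deltas": "0 0 0 0 0 -0.03 1;0 0 0 0 0 -0.065 1;0 0 0 0 0 -0.095 1;0 0 0 0 0 -0.118 1;0 0 0 0 0 -0.128 1;0 0 0 0 0 -0.128 1;0 0 0 0 0 -0.128 1;0 0 0 0 0 -0.128 1",
  "grip_force": 60
}}

```text
time_s: 24.03
tcp_pos: [0.4087, -0.0881, 0.0703]
tcp_rot: [-1.302, 1.147, 1.3]
contact_force: [-0.9, -0.0, 0.5]
width: -0.001
```

Request:
{"fn": "play_rows", "kwargs": {
  "deltas": "0 0 0 0.01 0.0012 0 1;0 0 0 0.018 0.0022 0 1;0 0 0 0.025 0.003 0 1;0 0 0 0.032 0.004 0 1;0 0 0 0.038 0.0047 0 1;0 0 0 0.044 0.0055 0 1;0 0 0 0.05 0.0062 0 1;0 0 0 0.055 0.0068 0 1"
}}

```text
time_s: 24.7
tcp_pos: [0.4633, -0.081, 0.07]
tcp_rot: [-1.301, 1.147, 1.3]
contact_force: [-2.1, -1.2, 5.4]
width: 0.003
```

Request:
{"fn": "play_rows", "kwargs": {
  "deltas": "0 0 0 0.006 0.0007 0 1;0 0 0 0.012 0.0015 0 1;0 0 0 0.019 0.0024 0 1;0 0 0 0.026 0.0032 0 1;0 0 0 0.033 0.0041 0 1;0 0 0 0.04 0.005 0 1;0 0 0 0.047 0.0058 0 1;0 0 0 0.054 0.0067 0 1"
}}

```text
time_s: 25.37
tcp_pos: [0.517, -0.0745, 0.07]
tcp_rot: [-1.301, 1.148, 1.3]
contact_force: [-2.9, -1.8, 5.2]
width: -0.001
```

Request:
{"fn": "play_rows", "kwargs": {
  "deltas": "0 0 0 0.007 0.0009 0 1;0 0 0 0.014 0.0017 0 1;0 0 0 0.021 0.0026 0 1;0 0 0 0.028 0.0035 0 1;0 0 0 0.035 0.0044 0 1;0 0 0 0.042 0.0052 0 1;0 0 0 0.048 0.006 0 1;0 0 0 0.054 0.0067 0 1"
}}

```text
time_s: 26.03
tcp_pos: [0.5709, -0.0681, 0.07]
tcp_rot: [-1.301, 1.149, 1.3]
contact_force: [-3.3, -2.8, 5.6]
width: -0.001
```

```bash
python3 - <<'E'
from h import *
s=st()
for n in ('scene',):
    c=capture(n);cv2.imwrite(f'pics/{n}17.png',c['color'])
E
```

```text
t 26.03 p [ 0.5709 -0.0681  0.07  ] appr [-0.    -0.001 -1.   ] jaw [-0.124  0.992 -0.001] 97.13 F [-3.27 -2.77  5.63] w -0.001 q [-0.31  0.46  1.67 -0.    1.01 -2.01]
```

View pics/scene17.png

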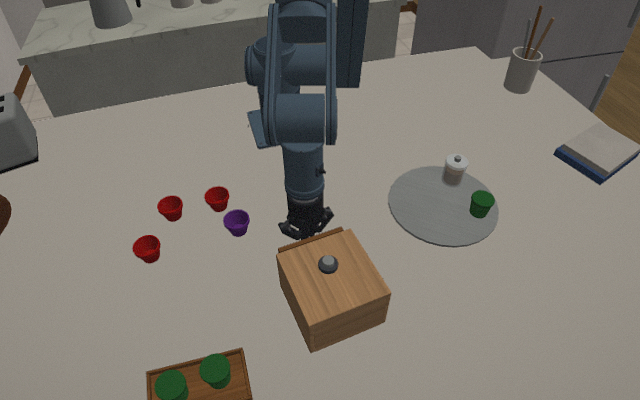

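Request:
{"fn": "play_rows", "kwargs": {
  "deltas": "0 0 0 0.005 0.0006 0 1;0 0 0 0.01 0.0012 0 1;0 0 0 0.014 0.0017 0 1;0 0 0 0.018 0.0022 0 1"
}}

```text
time_s: 26.42
tcp_pos: [0.5874, -0.0659, 0.07]
tcp_rot: [-1.3, 1.15, 1.302]
contact_force: [-9.8, -3.7, 11.7]
width: -0.004
```

Request:
{"fn": "play_rows", "kwargs": {
  "deltas": "0 0 0 0.002 0.0002 0 1;0 0 0 0.004 0.0005 0 1;0 0 0 0.006 0.0007 0 1;0 0 0 0.006 0.0007 0 1"
}}

```text
time_s: 26.75
tcp_pos: [0.5915, -0.0647, 0.0689]
tcp_rot: [-1.297, 1.152, 1.306]
contact_force: [-7.9, -2.1, 2.8]
width: -0.001
```

Request:
{"fn": "play_rows", "kwargs": {
  "deltas": "0 0 0 0.001 0.0001 0 1;0 0 0 0.002 0.0002 0 1;0 0 0 0.003 0.0004 0 1;0 0 0 0.003 0.0004 0 1"
}}

```text
time_s: 27.08
tcp_pos: [0.5912, -0.0646, 0.0681]
tcp_rot: [-1.293, 1.157, 1.311]
contact_force: [-18.4, -4.6, 7.0]
width: 0.002
```

```bash
python3 - <<'E'
from h import *
s=st()
c=capture('scene');cv2.imwrite('pics/s18z.png',cv2.resize(c['color'][200:360,250:410],None,fx=3.7,fy=3.7))
E
```

```text
t 27.08 p [ 0.5912 -0.0646  0.0681] appr [-0.013  0.    -1.   ] jaw [-0.124  0.992  0.002] 97.12 F [-18.39  -4.6    6.97] w 0.002 q [-0.29  0.5   1.61 -0.    1.05 -1.99]
```

View pics/s18z.png

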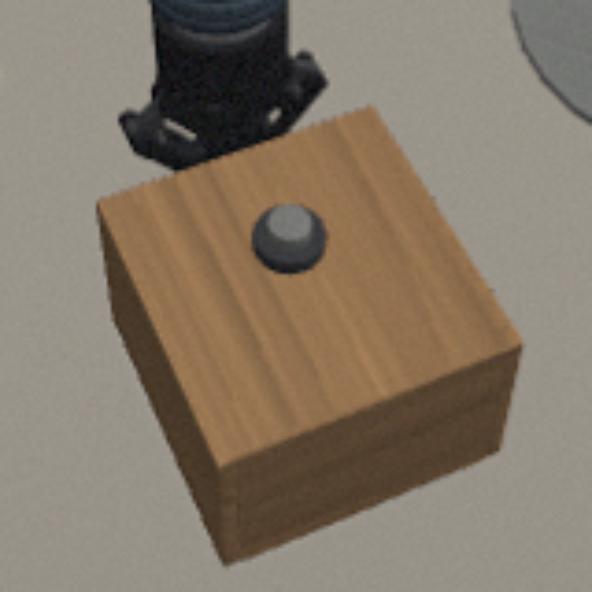

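Stopped hard at 18 N, at the end stop; now back off slowly and see whether it stays shut.

Request:
{"fn": "play_rows", "kwargs": {
  "deltas": "0 0 0 -0.004 -0.0005 0 1;0 0 0 -0.01 -0.0012 0 1;0 0 0 -0.02 -0.0025 0 1;0 0 0 -0.035 -0.004 0 1;0 0 0 -0.06 -0.007 0 1;0 0 0 -0.09 -0.011 0 1;0 0 0 -0.12 -0.015 0.01 1;0 0 0 -0.15 -0.018 0.04 1"
}}

```text
time_s: 27.8
tcp_pos: [0.4441, -0.0809, 0.106]
tcp_rot: [-1.295, 1.15, 1.308]
contact_force: [-1.0, -0.7, -0.4]
width: -0.001
```

Request:
{"fn": "play_rows", "kwargs": {
  "deltas": "0 0 0 -0.02 0.03 0.03 1;0 0 0 -0.03 0.06 0.06 1;0 0 0 -0.04 0.09 0.09 1;0 0 0 -0.05 0.12 0.12 1;0 0 0 -0.05 0.15 0.14 1;0 0 0 -0.05 0.18 0.14 1;0 0 0 -0.05 0.21 0.14 1;0 0 0 -0.05 0.21 0.14 1"
}}

```text
time_s: 28.47
tcp_pos: [0.3978, 0.1324, 0.25]
tcp_rot: [-1.303, 1.141, 1.303]
contact_force: [-0.0, -0.1, -0.3]
width: -0.001
```

Request:
{"fn": "play_rows", "kwargs": {
  "deltas": "0 0 0 0 0 0 1;0 0 0 0 0 0 1;0 0 0 0 0 0 1;0 0 0 0 0 0 1;0 0 0 0 0 0 1;0 0 0 0 0 0 1;0 0 0 0 0 0 1;0 0 0 0 0 0 1"
}}

```text
time_s: 29.13
tcp_pos: [0.3982, 0.1274, 0.2491]
tcp_rot: [-1.3, 1.148, 1.3]
contact_force: [-0.7, -0.3, 0.5]
width: -0.001
```

```bash
python3 - <<'E'
from h import *
s=st()
c=capture('scene');cv2.imwrite('pics/s19.png',c['color'])
c=capture('top');cv2.imwrite('pics/t19.png',c['color'])
E
```

```text
t 29.13 p [0.3982 0.1274 0.2491] appr [-0. -0. -1.] jaw [-0.124  0.992 -0.   ] 97.1 F [-0.67 -0.3   0.54] w -0.001 q [ 0.04  0.    1.79 -0.    1.35 -1.65]
```

View pics/s19.png

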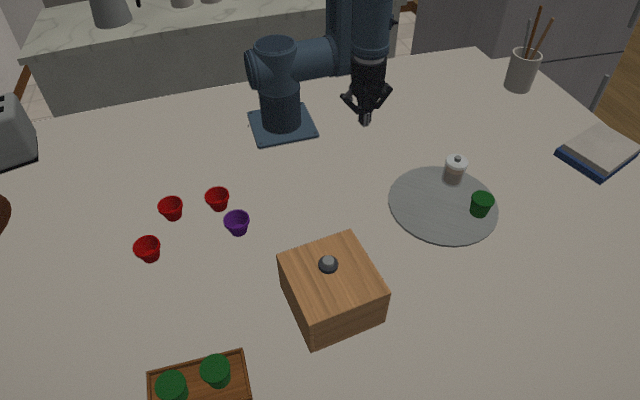

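View pics/t19.png

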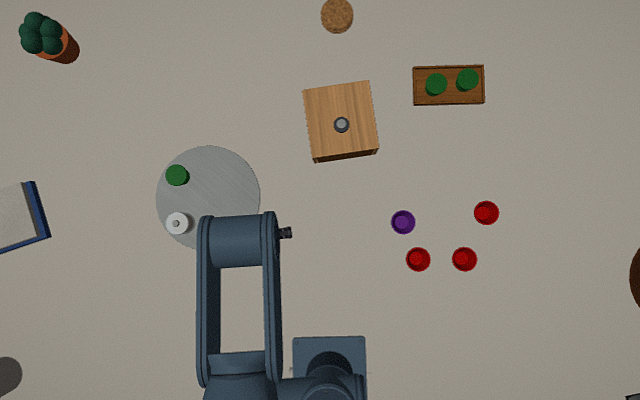

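The drawer has stayed shut for more than a second after I let go. The jar and snack cup are standing, and no grey ramekin is left in view.

```bash
python3 -c "
from h import *
print(sign_off())"
```

```text
the job is handed in; nothing more can be done
None
```

The job is handed in at about 29 s. I pressed the button and the drawer sprang out. I then stacked the three grey ramekins that were there (two from the counter, one from the turntable) in the middle of the drawer, and pushed it shut.

- **Stack:** I lowered each ramekin in steps of about 1 mm or less at the end, until light contact (about 3–5 N). The second and third sat within about 0.5 mm of the expected nesting heights. A picture just before closing shows three nested and upright; I could not see inside once the drawer was shut.
- **Drawer:** I pushed to the hard stop at about 18–19 N. It was still shut in both views more than a second after the robot backed away.
- **Everything else:** The jar and snack cup are still standing on the turntable, and the red and purple look-alikes were not touched. A fourth ramekin never appeared in any picture.
- **Minor disagreements:** The wrist camera's positions were 1–3 mm off where the jaws actually closed, so I corrected them before placing. While pushing the drawer I read a steady upward force of about 5 N, up to 12 N near the end, whose cause I did not find. It stayed well under the limit.

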